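# Draw the orange build plate from the leaning stack

## Robot

A 6-joint arm with a two-finger parallel gripper is mounted at the origin on the work surface. World frame = base frame: x ahead of the robot, y to its left, z up, the work surface at z = 0. Lengths are in mm, angles in degrees, forces in N, time in s.
With the tool pointing down it reaches from about 300 to 950 mm from the base axis. Payload 3.1 kg.
Tool frame: the origin (TCP) lies midway between the tips of the shut fingers; the grasp point (between the pads) lies 19 mm behind it (r.tcp_to_grasp is the z of the grasp point in the tool frame, in mm); z points along the fingers, y is the direction in which the jaws open and shut (so a half turn about z gives the same grasp; the last joint's range is limited). The gripper opens to 85 mm and grips with 20 to 120 N. Pads are 22 mm wide; open, the fingers measure 114 mm over their backs; the gripper's body (76 mm by 85 mm) begins 54 mm behind the grasp point. The pads swing forward as they close: fully open they stand 13 mm farther back than shut.
Start: joints at [68.658, 17.653, 93.61, -0, 68.738, -3.994], TCP at [186.397, 596.564, 231.272] pointing down, gripper open.
Joint ranges: [-175.34, 175.34], [-45.06, 112.39], [2.9, 150.54], [-68.45, 248.45], [3.09, 151.38], [-168.51, 168.51]. Speed limits (degrees/s): [159.86, 159.86, 180, 180, 180, 180].

## Interface

Orientations are given as [roll, pitch, yaw] about the fixed x, y, z axes, in that order (R = Rz(yaw) Ry(pitch) Rx(roll)).
In Python, from station import r gives the robot as it stands. The module is installed in compiled form; this text tells all that it offers.
- The arm moves only by the shell command python3 -m handwheel 'ROWS'. ROWS is JSON, a list of rows, each a list of 7 numbers: the shift along the tool's x, y, z in m, then the turn, a rotation vector about the tool's x, y, z in rad, then the finger opening in m, from 0 to 0.0854. In form: [[tx, ty, tz, ax, ay, az, jaw], ...]. A call has 1 to 10 rows; each row is the pose to reach, as a shift and turn from the pose measured when the call began, along the tool's axes at that moment; what a row does not reach only later rows make up. A row lasts 1/12 s, in which the tool goes at most 41.7 mm and 7.16 degrees, less where a joint would pass 70% of its speed; a pose out of reach is approached as far as the arm can. A call with a gripper value outside its range is refused whole. The fingers move at their own pace and stop on an object; the grip force is fixed at half the most. Time passes only in rows, so rows that repeat a pose let the fingers close. It gives the time, the measured TCP pose, the force and the opening at its end, in the units of the state.
- r.sense(): the state, without advancing time (a new reading comes with each control period).
- r.read_camera(name): name is "scene" or "top" or "wrist"; returns a dict with "pixels" (480x640x3 uint8, red, green, blue), "vertical_fov" (degrees; the focal length in pixels is half the picture's height over the tangent of half this angle, whatever the lens; pixels are square), "cx", "cy" (the principal point, pixels), "R" (3x3) and "t" (3): a world point X has camera coordinates R X + t; the wrist camera has in their place "T_tool_cam" (4x4, takes a point from camera to tool coordinates, whose origin is the TCP and whose axes are the flange's). Camera axes: x right, y down, z forward; pixel columns grow to the right and rows downward; lengths in mm; the calibration is good to about 2 mm. A picture is of the moment at which its call begins: read the wrist's pose just before it. There is no depth.
- r.finish_job(): hands the job in, once; it reports no verdict.
The state is a dict: "time": time; "qpos": joint angles; "dq": joint speeds; "effort": joint torques, N m; "ee_pos": TCP position; "tcp_rot": TCP orientation; "wrist_force": force on the tool from outside, world axes, zero at the start; "wrist_torque": the same for the moment, N m; "opening": finger opening in mm.
Only numpy, scipy, OpenCV 4.12 (cv2) and the standard library are available. Lean on these libraries where they do the work, as an engineer would, in place of code of your own. Each camera call takes 0.05 s, during which the arm holds its last target.

## Task

Draw the orange build plate out of the stack leaning against the birch board (best by its tab, up along its own slope) and stand it, tab up, on the ledge of the green cleaning stand, about centred from side to side and leaning back against the stand's sloping back. Leave the blue and the grey plate leaning where they are, without toppling or carrying them along.

Things in the scene. Friction and masses are not known exactly. Their poses are not given: they have to be found in the camera images.
- orange_plate: Orange build plate, 8 mm thick (x), 170 wide (y), 120 high (z), 0.22 kg, black print surface on its +x face; an orange grip tab 36 mm wide, 8 thick, stands up from the middle of its top edge (z = 120 to 170 mm, y = 0). Origin: centre of its lower edge; z up the plate through the tab, x its normal, away from the robot. Leans 15 degrees (top towards the robot) among the two others, in any order.
- blue_plate: Blue plate, same shape and axes, but its tab is near the -y end (centre y = -62 mm). The three stand on the table parallel, 9 mm centre to centre (nearly touching), lower edges shifted sideways by up to 12 mm, leaning against a fixed upright birch board 92 mm high, 210 wide, on their robot side. Only the tabs rise above the 120 mm shoulders, free all round: grip the tab above them.
- grey_plate: Grey plate, same shape and axes as the orange one, but its tab is near the +y end of its top edge (centre y = +62 mm). It leans in the same stack. The tab tops stand about 165 mm above the table, so a drawn plate must rise above them before it moves sideways. The stack and the green stand lie side by side in front of the robot, either one on the left.
- stand: Fixed green stand like a small easel. Level black ledge, 12 mm above the table, 210 mm wide (y), 42 deep: from x = 0 (foot of the back) to x = 42 (lip 10 thick, top 32 mm above the table). The back, 200 wide, slopes up towards -x, 15 degrees from vertical, top 94 mm above the table. Origin: on the table under the middle of the line where back meets ledge; z up, x away from the robot. Empty.
Things that resemble listed ones, but are neither listed nor needed, are in the scene too. Of the things like the blue_plate, leave any that is red; of the rest the larger one is meant.

How it is judged:
By the outcome, as a careful person would: the job done as asked, in the order asked, and still so for the second after the job is handed in, with the robot touching nothing.
It also fails if it takes over 38 s, if anything falls off the work surface, if the arm or the gripper's body presses on something with over 40 N, if the wrist force passes 120 N, or if a joint passes its speed limit or range.

## Working session

There is one attempt and no reset: what is moved stays moved. The work goes in short steps, Python scripts to look and compute and a shell command to move; the robot and the scene stay as the last step left them, time stands still between calls to the robot, and variables do not carry over. Pictures are saved under pics/ and viewed, and the job is handed in when it is done.

```bash
mkdir -p pics; cat > h.py <<'E'
import numpy as np, cv2, pickle
from station import r
def snap(n,f):
    s=r.sense(); c=r.read_camera(n); c['s']=s
    cv2.imwrite(f'pics/{f}.png',c['pixels'][:,:,::-1]); pickle.dump(c,open(f'pics/{f}.pkl','wb')); return c
def load(f): return pickle.load(open(f'pics/{f}.pkl','rb'))
def ray(c,u,v):
    f=240/np.tan(np.radians(c['vertical_fov'])/2)
    d=np.array([(u-c['cx'])/f,(v-c['cy'])/f,1.]); R=np.array(c['R']); t=np.array(c['t'])
    return -R.T@t, R.T@d
def onz(c,u,v,z):
    o,d=ray(c,u,v); return o+d*(z-o[2])/d[2]
def tri(c1,p1,c2,p2):
    o1,d1=ray(c1,*p1);o2,d2=ray(c2,*p2)
    s,_,_,_=np.linalg.lstsq(np.c_[d1,-d2],o2-o1,rcond=None)
    a=o1+s[0]*d1;b=o2+s[1]*d2
    return (a+b)/2,np.linalg.norm(a-b)
def proj(c,X):
    f=240/np.tan(np.radians(c['vertical_fov'])/2)
    p=np.array(c['R'])@X+np.array(c['t']); return f*p[0]/p[2]+c['cx'],f*p[1]/p[2]+c['cy']
E
python3 - <<'E'
from h import *
for n in ('scene','top'):
    c=snap(n,n+'0'); R=np.array(c['R']); print(n,c['vertical_fov'],c['cx'],c['cy'],-R.T@np.array(c['t']),R.round(2).tolist())
s=r.sense();print(s['time'],s['tcp_rot'],s['ee_pos'],r.tcp_to_grasp)
E
```

```text
scene 54.01422158717612 319.19414576843457 230.7487270363429 [1029.61816995  -18.37584839  413.1233    ] [[-0.02, 1.0, 0.02], [0.53, 0.02, -0.85], [-0.85, -0.01, -0.53]]
top 47.93783132933816 318.6139498406966 232.03607408288048 [298.60084795 -25.37119584 852.04936251] [[-0.02, -1.0, -0.02], [-0.99, 0.02, -0.17], [0.17, 0.01, -0.99]]
0.1 [-1.79880585e+02 -7.46573164e-03  1.62650184e+02] [186.13005743 595.86210442 230.14543842] -18.700000000000003
```

View pics/scene0.png

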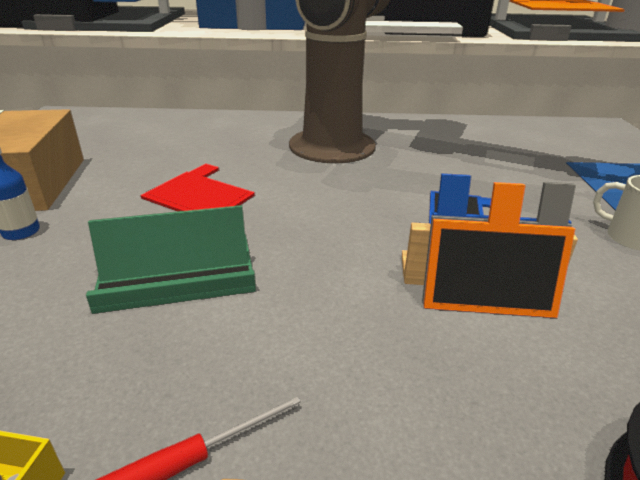

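View pics/top0.png

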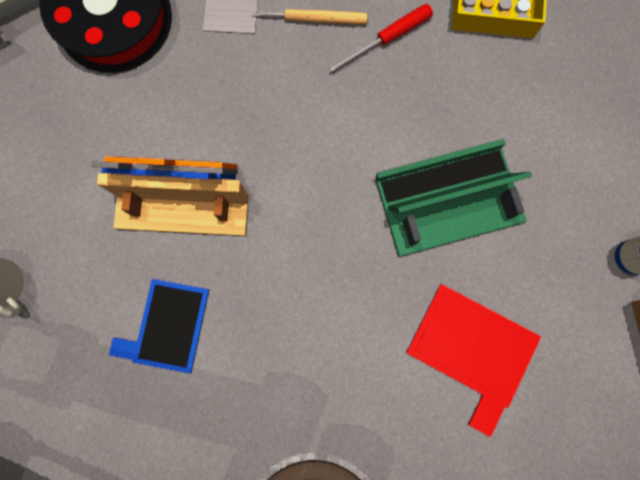

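Scene view: the stack is at the right (orange tab at about (507,203), blue tab (455,190), grey tab (556,202)), and the empty green stand is at (172,260). Lookalikes are a flat red plate (198,190 in scene; 480,350 in top) and a smaller flat blue plate (top 172,325). Neither is in the stack. Next, a close crop.

```bash
python3 - <<'E'
from h import *
a=load('scene0')['pixels'][:,:,::-1][165:325,395:585]; b=load('top0')['pixels'][:,:,::-1][145:245,85:260]; g=load('scene0')['pixels'][:,:,::-1][200:315,80:265];gt=load('top0')['pixels'][:,:,::-1][135:260,370:535]
cv2.imwrite('pics/cA.png',np.vstack([np.hstack([cv2.resize(a,(400,300)),cv2.resize(b,(400,300),interpolation=2)]),np.hstack([cv2.resize(g,(400,300)),cv2.resize(gt,(400,300))])]))
E
```

```text
(no output)
```

View pics/cA.png

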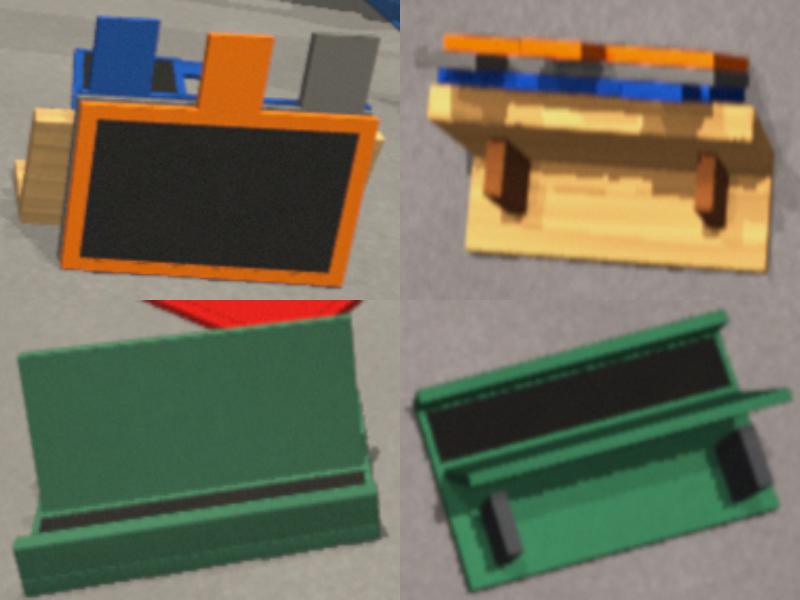

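The crop confirms it: orange is the outermost plate, with grey behind it and blue against the board. The stand is empty. Now the corners.

```bash
python3 - <<'E'
from h import *
s=load('scene0');t=load('top0')
def poly(c,lo,hi,box,eps):
    h=cv2.cvtColor(c['pixels'],cv2.COLOR_RGB2HSV);m=cv2.inRange(h,lo,hi)
    z=np.zeros_like(m);u0,v0,u1,v1=box;z[v0:v1,u0:u1]=m[v0:v1,u0:u1]
    k,_=cv2.findContours(z,0,2);k=max(k,key=cv2.contourArea)
    return cv2.approxPolyDP(k,eps,True)[:,0].tolist()
print('or s',poly(s,(5,150,100),(20,255,255),(400,165,600,325),3))
print('or t',poly(t,(5,170,150),(14,255,255),(85,145,250,180),1.5))
print('gr s',poly(s,(60,80,20),(90,255,255),(80,190,265,320),2))
print('gr t',poly(t,(60,80,20),(90,255,255),(370,130,540,260),2))
E
```

```text
or s [[433, 219], [424, 307], [557, 316], [574, 228], [520, 224], [523, 184], [494, 182], [487, 222]]
or t [[104, 158], [105, 161], [164, 163], [164, 159], [161, 159], [164, 160], [163, 164], [105, 161]]
gr s [[241, 206], [89, 221], [99, 272], [95, 289], [86, 295], [92, 312], [254, 290], [253, 271], [243, 233]]
gr t [[503, 140], [377, 174], [377, 184], [399, 255], [525, 220], [522, 212], [508, 219], [499, 198], [513, 186], [514, 180], [530, 176], [529, 172], [509, 173], [500, 148]]
```

```bash
python3 - <<'E'
from h import *
np.set_printoptions(precision=1,suppress=True)
s=load('scene0');t=load('top0')
for p,z in [((424,307.5),1),((557.5,316.5),1),((432,219),117),((574.5,228),117),((493.5,182),165),((524.5,184),165)]: print('or',p,onz(s,*p,z))
for p in [(104,158.5),(237,164)]: print('or top',p,onz(t,*p,117))
for p in [(103.,158.),(238,165)]: print(onz(t,*p,117))
for p,z in [((88,293),32),((253.5,271),32),((89,220.5),94),((242.5,206.5),94),((92,312),0),((255,291),0)]: print('gr s',p,onz(s,*p,z))
for p,z in [((504,139.5),32),((376,174.5),32),((531,174),94),((387,209),94),((398.5,255.5),12),((526,220),12),((378,181),32)]: print('gr t',p,onz(t,*p,z))
print(tri(s,(242.5,206.5),t,(531,174))) 
E
```

```text
or (424, 307.5) [558.  118.3   1. ]
or (557.5, 316.5) [569.4 288.4   1. ]
or (432, 219) [525.8 118.1 117. ]
or (574.5, 228) [539.7 288.1 117. ]
or (493.5, 182) [516.6 186.7 165. ]
or (524.5, 184) [520.2 222.6 165. ]
or top (104, 158.5) [538.4 288.8 117. ]
or top (237, 164) [526.2  98.7 117. ]
[539.2 290.3 117. ]
[524.7  97.3 117. ]
gr s (88, 293) [ 581.1 -306.2   32. ]
gr s (253.5, 271) [ 528.4 -107.8   32. ]
gr s (89, 220.5) [ 510.2 -320.4   94. ]
gr s (242.5, 206.5) [ 464.3 -128.1   94. ]
gr s (92, 312) [ 580.3 -309.3    0. ]
gr s (255, 291) [ 531.1 -107.3    0. ]
gr t (504, 139.5) [ 583.5 -309.4   32. ]
gr t (376, 174.5) [ 530.6 -105.6   32. ]
gr t (531, 174) [ 509.1 -322.7   94. ]
gr t (387, 209) [ 461.7 -113.5   94. ]
gr t (398.5, 255.5) [ 404.6 -138.1   12. ]
gr t (526, 220) [ 457.2 -340.8   12. ]
gr t (378, 181) [ 520.1 -108.4   32. ]
(array([ 488.9, -207.1,  141.5]), np.float64(180.6064643236748))
```

```bash
python3 - <<'E'
from h import *
a=load('top0')['pixels'][:,:,::-1]
cv2.imwrite('pics/cB.png',np.vstack([cv2.resize(a[150:190,90:250],(800,200),interpolation=0),cv2.resize(a[135:220,370:540],(800,400),interpolation=0)]))
E
```

```text
(no output)
```

View pics/cB.png

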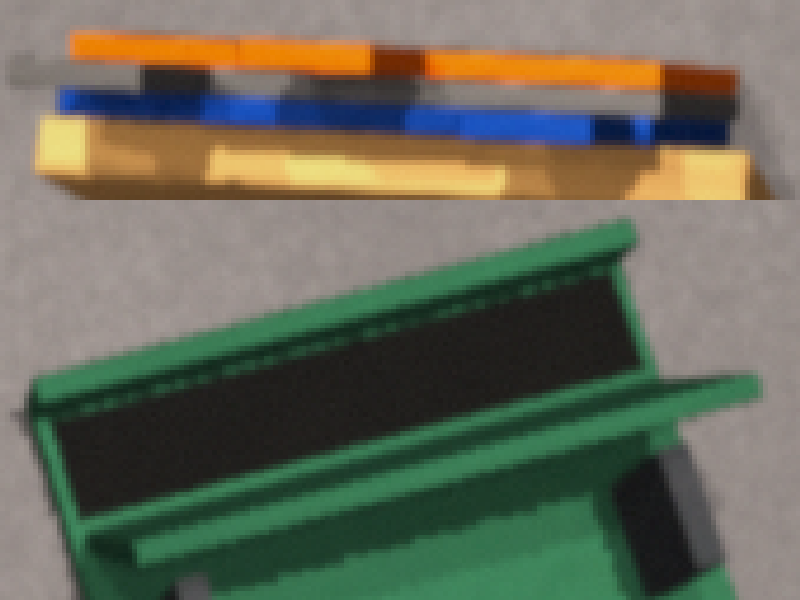

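```bash
python3 - <<'E'
from h import *
np.set_printoptions(precision=1,suppress=True)
s=load('scene0');t=load('top0')
a=np.radians(14.1);xh=np.array([np.cos(a),np.sin(a)]);yh=np.array([-xh[1],xh[0]]);m=np.array([556,-207.6])
for n,p,z in [('backtop front L',(398.5,207.3),94),('backtop front R',(531.5,172.2),94),('lipin L',(377.5,181.5),32),('lipin R',(504,146),32),('lipout L',(377,174.3),32),('lipout R',(504.3,139.5),32),('foot L',(387.2,203.),12),('foot R',(506.4,170.7),12)]:
    q=onz(t,*p,z); d=q[:2]-m; print(n,q,'rel',d@xh,d@yh)
for n,p,z in [('s back L',(89,220.5),94),('s back R',(242.5,206.5),94),('lip',(88,293),32),('lip',(253.5,271),32)]:
    q=onz(s,*p,z); d=q[:2]-m; print(n,q,'rel',d@xh,d@yh)
E
```

```text
backtop front L [ 463.8 -130.    94. ] rel -70.49142043587226 97.68651526013315
backtop front R [ 511.7 -323.7   94. ] rel -71.21194369841808 -101.79836151366686
lipin L [ 519.3 -107.6   32. ] rel -11.241822868165675 105.98127769890206
lipin R [ 572.8 -308.6   32. ] rel -8.352327138986425 -102.03472392290196
lipout L [ 530.9 -107.2   32. ] rel 0.15503118924409473 103.50203540340397
lipout R [ 583.4 -309.9   32. ] rel 1.705419778053205 -105.87459769005966
foot L [ 489.1 -123.7   12. ] rel -44.480349175288595 97.66610452899457
foot R [ 538.1 -316.2   12. ] rel -43.79696623679188 -101.0033670293042
s back L [ 510.2 -320.4   94. ] rel -71.90824070840024 -98.23345611506878
s back R [ 464.3 -128.1   94. ] rel -69.60380396882083 99.4999056873371
lip [ 581.1 -306.2   32. ] rel 0.27477165638221435 -101.77931128040368
lip [ 528.4 -107.8   32. ] rel -2.463422531498866 103.47032450158929
```

```bash
cat >> h.py <<'E'
from scipy.spatial.transform import Rotation as Ro
def frame(yaw):
    # plate axes columns x(n),y,z
    return (Ro.from_euler('z',yaw,degrees=True)*Ro.from_euler('y',-15,degrees=True)).as_matrix()
def toolR(yaw):
    P=frame(yaw); return np.c_[P[:,1],P[:,0],-P[:,2]]
OY,OO=-4.0,np.array([559.8,203.6,0.])
SY,SO=14.1,np.array([507.2,-220.6,0.])
def pt(yaw,o,p): return o+frame(yaw)@np.array(p,float)
def delta(pos,R):
    s=r.sense(); Rc=Ro.from_euler('xyz',s['tcp_rot'],degrees=True)
    t=Rc.inv().apply(np.array(pos)-s['ee_pos'])/1000; w=(Rc.inv()*Ro.from_matrix(R)).as_rotvec()
    print('t',round(s['time'],2),'ee',np.round(s['ee_pos'],1),'rot',np.round(s['tcp_rot'],1),'op',round(s['opening'],1),'F',np.round(s['wrist_force'],1))
    print('delta',np.round(t,4).tolist(),np.round(w,3).tolist(),'deg',round(np.degrees(np.linalg.norm(w)),1),'mm',round(np.linalg.norm(t)*1000))
E
python3 - <<'E'
from h import *
for y,o,zz in ((OY,OO,220),(OY,OO,131)): 
    p=pt(y,o,[0,0,zz]); print(p); delta(p,toolR(y))
print(np.linalg.det(toolR(0)))
E
```

```text
[502.99851352 207.57194686 212.50368178]
t 0.1 ee [186.1 595.9 230.1] rot [-179.9   -0.   162.7] op 85.3 F [-0.2  0.1  0.2]
delta [-0.4182, -0.2761, 0.0182] [-0.223, -0.174, 1.33] deg 77.9 mm 501
[525.97729669 205.96511381 126.53628324]
t 0.1 ee [186.1 595.9 230.1] rot [-179.9   -0.   162.7] op 85.3 F [-0.2  0.1  0.2]
delta [-0.4407, -0.2706, 0.1041] [-0.223, -0.174, 1.33] deg 77.9 mm 527
0.9999999999999998
```

```bash
python3 -m handwheel '[[-0.418,-0.276,0,-0.223,-0.174,1.33,0.04],[-0.418,-0.276,0,-0.223,-0.174,1.33,0.04],[-0.418,-0.276,0,-0.223,-0.174,1.33,0.04],[-0.418,-0.276,0,-0.223,-0.174,1.33,0.04],[-0.418,-0.276,0,-0.223,-0.174,1.33,0.04],[-0.418,-0.276,0,-0.223,-0.174,1.33,0.04],[-0.418,-0.276,0,-0.223,-0.174,1.33,0.04],[-0.418,-0.276,0,-0.223,-0.174,1.33,0.04],[-0.418,-0.276,0,-0.223,-0.174,1.33,0.04],[-0.418,-0.276,0,-0.223,-0.174,1.33,0.04]]'
python3 - <<'E'
from h import *
delta(pt(OY,OO,[0,0,220]),toolR(OY))
E
```

```text
time: 0.93
ee_pos: [449.8, 271.3, 230.5]
tcp_rot: [166.0, 0.7, 91.8]
wrist_force: [1.2, 0.3, 0.0]
opening: 40.4
t 0.93 ee [449.8 271.3 230.5] rot [166.    0.7  91.8] op 40.4 F [1.2 0.3 0. ]
delta [-0.0652, 0.0451, 0.0306] [-0.017, -0.013, 0.101] deg 5.9 mm 85
```

```bash
python3 -m handwheel '[[-0.065,0.045,0.031,-0.017,-0.013,0.101,0.04],[-0.065,0.045,0.031,-0.017,-0.013,0.101,0.04],[-0.065,0.045,0.031,-0.017,-0.013,0.101,0.04],[-0.065,0.045,0.031,-0.017,-0.013,0.101,0.04],[-0.065,0.045,0.031,-0.017,-0.013,0.101,0.04]]'
python3 - <<'E'
from h import *
delta(pt(OY,OO,[0,0,220]),toolR(OY))
snap('wrist','w1');snap('scene','s1')
E
```

```text
time: 1.35
ee_pos: [502.5, 207.5, 211.6]
tcp_rot: [165.1, 0.0, 85.9]
wrist_force: [-1.0, 1.0, -0.0]
opening: 39.9
t 1.35 ee [502.5 207.5 211.6] rot [165.1   0.   85.9] op 39.9 F [-1.  1. -0.]
delta [0.0001, 0.0007, -0.0008] [-0.002, 0.001, -0.001] deg 0.1 mm 1
```

View pics/w1.png

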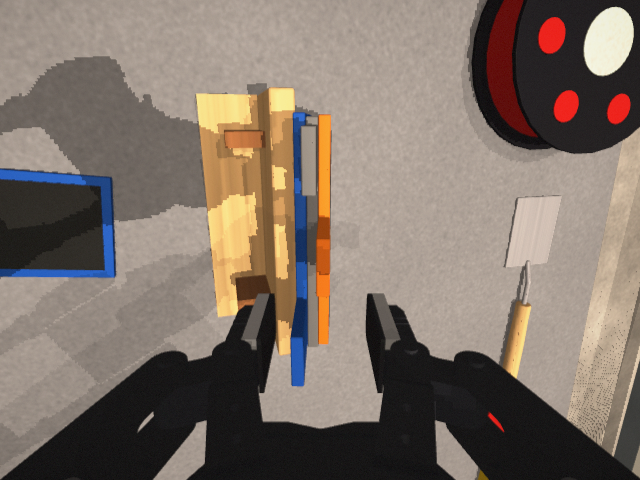

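View pics/s1.png

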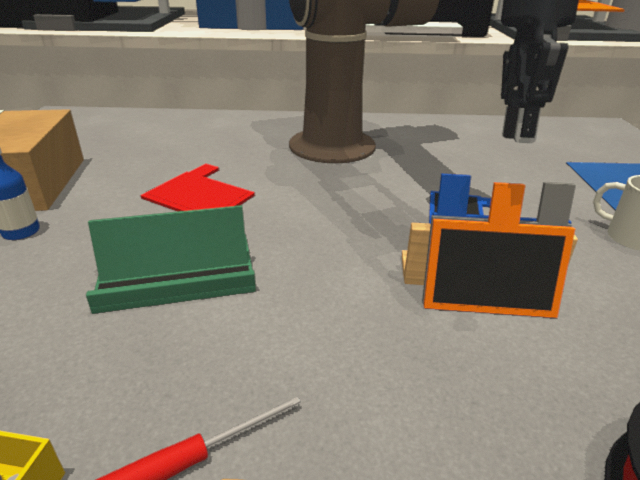

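Wrist view: the stack's edges run nearly vertical in the picture, with the orange tab at about (323,245) and the fingers at (258,340) and (378,340). I'll check this against the prediction.

```bash
python3 - <<'E'
from h import *
np.set_printoptions(precision=1,suppress=True)
c=load('w1');s=c['s'];T=np.array(c['T_tool_cam']);print(T)
W=np.eye(4);W[:3,:3]=Ro.from_euler('xyz',s['tcp_rot'],degrees=True).as_matrix();W[:3,3]=s['ee_pos']
M=np.linalg.inv(W@T);c['R']=M[:3,:3];c['t']=M[:3,3];pickle.dump(c,open('pics/w1.pkl','wb'))
P=[[x,y,z] for z,ys in ((120,(-85,85)),(170,(-18,18))) for y in ys for x in (-4,4)]
for p in P: print(p,np.array(proj(c,pt(OY,OO,p))))
i=c['pixels'][:,:,::-1][90:390,180:440];cv2.imwrite('pics/w1c.png',cv2.resize(i,(520,600),interpolation=0))
E
```

```text
[[   0.    -0.9   -0.3   80.7]
 [   1.     0.     0.    -0.1]
 [  -0.    -0.3    0.9 -142.6]
 [   0.     0.     0.     1. ]]
[-4, -85, 120] [316.6 343.3]
[4, -85, 120] [326.8 343.3]
[-4, 85, 120] [315.5 112.9]
[4, 85, 120] [328.1 112.9]
[-4, -18, 170] [315.1 295.7]
[4, -18, 170] [328.7 295.7]
[-4, 18, 170] [314.8 237.9]
[4, 18, 170] [329.1 237.9]
```

View pics/w1c.png

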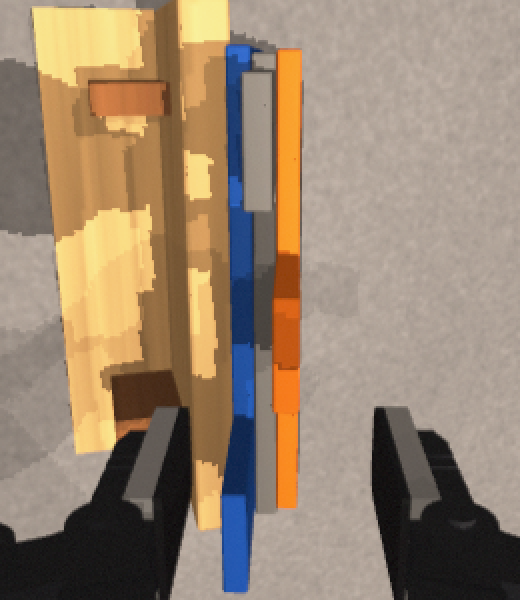

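The prediction agrees within about 1 px. Descending to z_p ≈ 132.

```bash
python3 -m handwheel '[[0,0.001,0.03,0,0,0,0.04],[0,0.001,0.055,0,0,0,0.04],[0,0.001,0.075,0,0,0,0.04],[0,0.001,0.087,0,0,0,0.04],[0,0.001,0.087,0,0,0,0.04],[0,0.001,0.087,0,0,0,0.04]]'
python3 - <<'E'
from h import *
delta(pt(OY,OO,[0.5,0,131]),toolR(OY))
snap('wrist','w2')
E
```

```text
time: 1.95
ee_pos: [525.1, 208.2, 128.2]
tcp_rot: [165.1, 0.0, 86.2]
wrist_force: [-0.4, -0.6, -0.3]
opening: 40.1
t 1.95 ee [525.1 208.2 128.2] rot [165.1   0.   86.2] op 40.1 F [-0.4 -0.6 -0.3]
delta [-0.0022, 0.0011, 0.0018] [-0.002, -0.001, 0.003] deg 0.2 mm 3
```

View pics/w2.png

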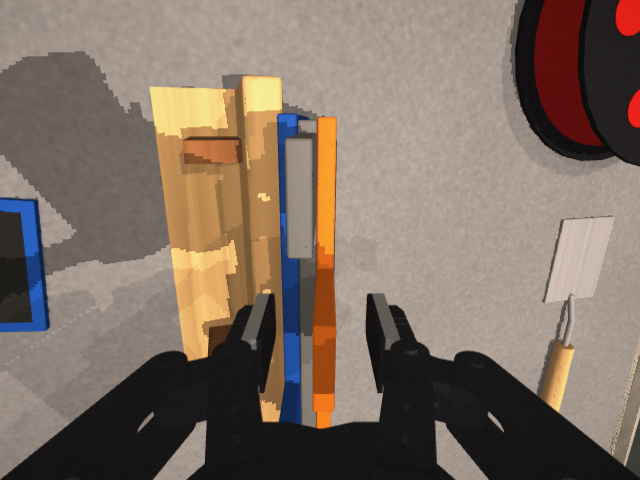

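The tab (325,350) is between the fingers, about 1.5 mm toward +normal. Centring, then closing.

```bash
python3 -m handwheel '[[-0.001,0.0015,0.001,0,0,0,0.03],[-0.001,0.0015,0.001,0,0,0,0.02],[-0.001,0.0015,0.001,0,0,0,0.012],[-0.001,0.0015,0.001,0,0,0,0.004],[-0.001,0.0015,0.001,0,0,0,0.004],[-0.001,0.0015,0.001,0,0,0,0.004],[-0.001,0.0015,0.001,0,0,0,0.004],[-0.001,0.0015,0.001,0,0,0,0.004]]'
python3 - <<'E'
from h import *
delta(pt(OY,OO,[0.5,0,131]),toolR(OY))
snap('scene','s3')
E
```

```text
time: 2.67
ee_pos: [528.3, 207.4, 129.9]
tcp_rot: [164.9, -0.1, 86.1]
wrist_force: [-1.6, -0.7, 6.2]
opening: 7.3
t 2.67 ee [528.3 207.4 129.9] rot [ 1.649e+02 -1.000e-01  8.610e+01] op 7.3 F [-1.6 -0.7  6.2]
delta [-0.0016, -0.0025, 0.0027] [0.002, -0.002, 0.002] deg 0.2 mm 4
```

View pics/s3.png

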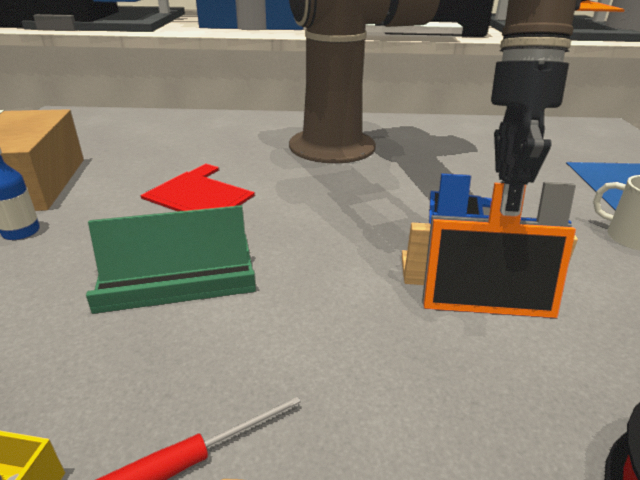

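Gripped (opening 7.3 mm). Easing the plate 3 mm off its neighbour, then drawing it up along the slope.

```bash
python3 -m handwheel '[[0,0.001,-0.002,0,0,0,0.002],[0,0.003,-0.006,0,0,0,0.002],[0,0.003,-0.014,0,0,0,0.002],[0,0.003,-0.024,0,0,0,0.002],[0,0.003,-0.036,0,0,0,0.002],[0,0.003,-0.05,0,0,0,0.002],[0,0.003,-0.065,0,0,0,0.002],[0,0.003,-0.065,0,0,0,0.002]]'
python3 - <<'E'
from h import *
delta(pt(OY,OO,[3,0,201]),toolR(OY))
snap('scene','s4')
E
```

```text
time: 3.38
ee_pos: [516.0, 209.3, 197.8]
tcp_rot: [164.5, -0.3, 86.2]
wrist_force: [0.3, 1.3, -1.9]
opening: 7.4
t 3.38 ee [516.  209.3 197.8] rot [164.5  -0.3  86.2] op 7.4 F [ 0.3  1.3 -1.9]
delta [-0.0027, -0.0056, 0.0014] [0.008, -0.005, 0.002] deg 0.6 mm 6
```

View pics/s4.png

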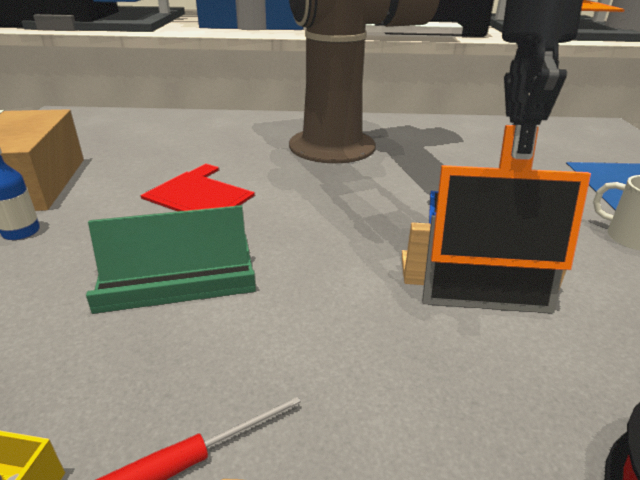

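The plate is coming up alone, with the grey lower edge still at its place (430–557, 300). Continuing upward.

```bash
python3 -m handwheel '[[0,0,-0.02,0,0,0,0.002],[0,0,-0.04,0,0,0,0.002],[0,0,-0.065,0,0,0,0.002],[0,0,-0.09,0,0,0,0.002],[0,0,-0.115,0,0,0,0.002],[0,0,-0.135,0,0,0,0.002],[0,0,-0.135,0,0,0,0.002],[0,0,-0.135,0,0,0,0.002]]'
python3 - <<'E'
from h import *
snap('scene','s5'); snap('top','t5')
# stand: above placement
delta(pt(OY,OO,[3,0,331]),toolR(OY))
p=SO+np.array([0,0,12])+frame(SY)@np.array([10,0,131+200]); print(p); delta(p,toolR(SY))
E
```

```text
time: 4.1
ee_pos: [480.1, 211.2, 327.1]
tcp_rot: [164.5, -0.3, 86.2]
wrist_force: [0.3, -0.1, -2.5]
opening: 7.5
t 4.2 ee [478.8 210.5 324.2] rot [ 1.648e+02 -1.000e-01  8.620e+01] op 7.3 F [-0.4 -0.7 -2.4]
delta [-0.0012, -0.0024, 0.0031] [0.004, -0.003, 0.002] deg 0.3 mm 4
[ 433.4801778  -239.11713945  334.30963895]
t 4.2 ee [478.8 210.5 324.2] rot [ 1.648e+02 -1.000e-01  8.620e+01] op 7.3 F [-0.4 -0.7 -2.4]
delta [-0.4516, -0.0116, -0.0148] [0.004, 0.079, -0.303] deg 18.0 mm 452
```

View pics/s5.png

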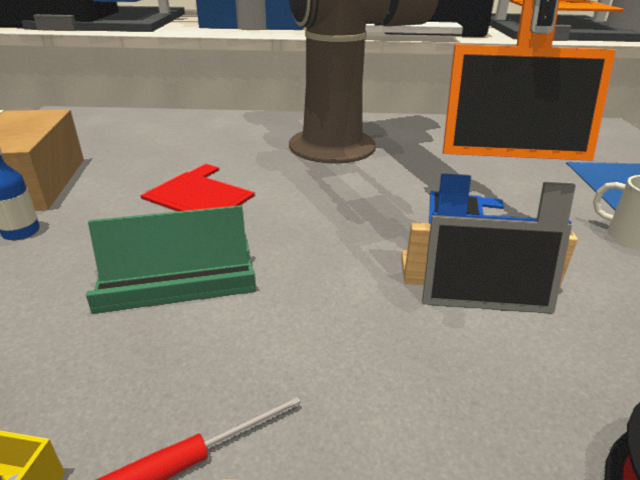

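View pics/t5.png

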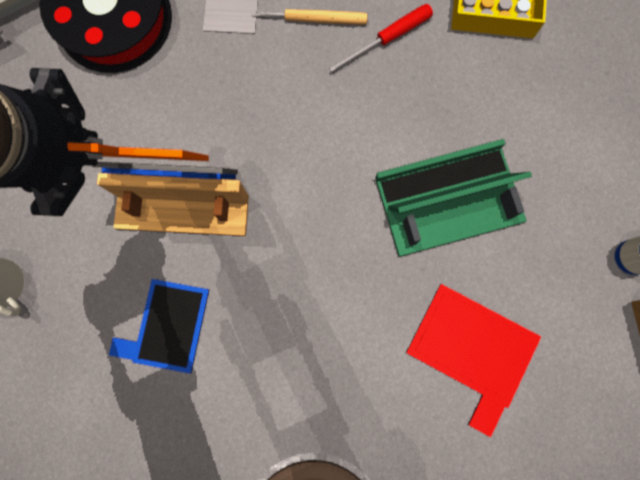

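```bash
python3 -m handwheel '[[-0.035,0,-0.005,0,0,-0.02,0.002],[-0.075,0,-0.012,0,0.01,-0.05,0.002],[-0.115,-0.002,-0.015,0,0.02,-0.08,0.002],[-0.155,-0.004,-0.015,0,0.03,-0.11,0.002],[-0.195,-0.005,-0.015,0,0.035,-0.14,0.002],[-0.235,-0.006,-0.015,0,0.04,-0.17,0.002],[-0.275,-0.007,-0.015,0,0.05,-0.2,0.002],[-0.315,-0.008,-0.015,0,0.06,-0.23,0.002],[-0.35,-0.01,-0.015,0,0.065,-0.26,0.002],[-0.38,-0.011,-0.015,0,0.07,-0.28,0.002]]'
python3 - <<'E'
from h import *
p=SO+np.array([0,0,12])+frame(SY)@np.array([10,0,131+200]); delta(p,toolR(SY))
E
```

```text
time: 5.03
ee_pos: [436.9, -170.3, 332.1]
tcp_rot: [165.0, 0.1, 102.6]
wrist_force: [1.7, 0.0, -3.3]
opening: 7.1
t 5.03 ee [ 436.9 -170.3  332.1] rot [1.650e+02 1.000e-01 1.026e+02] op 7.1 F [ 1.7  0.  -3.3]
delta [-0.0664, -0.0173, -0.0067] [-0.0, 0.009, -0.024] deg 1.5 mm 69
```

```bash
python3 -m handwheel '[[-0.03,-0.008,-0.003,0,0.005,-0.012,0.002],[-0.055,-0.015,-0.006,0,0.009,-0.024,0.002],[-0.066,-0.017,-0.007,0,0.009,-0.024,0.002],[-0.066,-0.017,-0.007,0,0.009,-0.024,0.002],[-0.066,-0.017,-0.007,0,0.009,-0.024,0.002],[-0.066,-0.017,-0.007,0,0.009,-0.024,0.002]]'
python3 - <<'E'
from h import *
p=SO+np.array([0,0,12])+frame(SY)@np.array([10,0,131+200]); delta(p,toolR(SY))
snap('scene','s6');snap('top','t6')
E
```

```text
time: 5.53
ee_pos: [433.2, -237.4, 333.2]
tcp_rot: [165.1, -0.2, 104.1]
wrist_force: [-0.0, -0.1, -3.0]
opening: 7.3
t 5.53 ee [ 433.2 -237.4  333.2] rot [165.1  -0.2 104.1] op 7.3 F [-0.  -0.1 -3. ]
delta [-0.0017, 0.0002, -0.0011] [-0.002, -0.003, -0.0] deg 0.2 mm 2
```

View pics/s6.png

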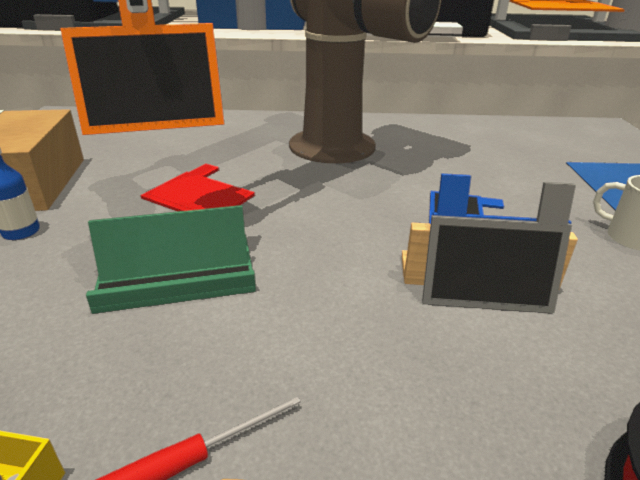

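View pics/t6.png

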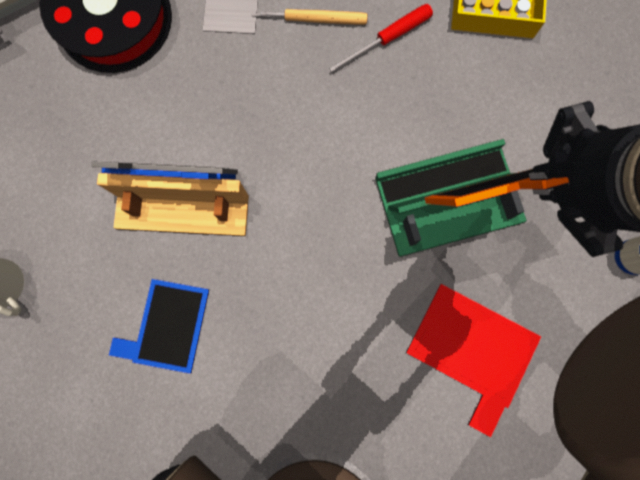

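```bash
cat >> h.py <<'E'
from scipy.optimize import least_squares
def orange_corners(c,box):
    h=cv2.cvtColor(c['pixels'],cv2.COLOR_RGB2HSV);m=cv2.inRange(h,(5,150,90),(20,255,255))
    z=np.zeros_like(m);u0,v0,u1,v1=box;z[v0:v1,u0:u1]=m[v0:v1,u0:u1]
    k,_=cv2.findContours(z,0,2);k=max(k,key=cv2.contourArea)
    return cv2.approxPolyDP(k,3,True)[:,0]
E
python3 - <<'E'
from h import *
np.set_printoptions(precision=2,suppress=True)
c=load('s6'); k=orange_corners(c,(50,18,240,150)); print(k.tolist())
s=c['s'];R=Ro.from_euler('xyz',s['tcp_rot'],degrees=True).as_matrix();P0=np.c_[R[:,1],R[:,0],-R[:,2]]
def mid(P):return np.array([proj(c,p) for p in P])
body=np.array([[4,-85,120],[4,85,120],[4,85,0],[4,-85,0.]])
# unknown: plate offset y,z in plate axes relative tcp, roll about n
def model(q): 
    A=P0@Ro.from_euler('x',q[2],degrees=True).as_matrix()
    return mid([s['ee_pos']+P0@np.array([0,q[0],q[1]])+A@b for b in body])
m0=model([0,-131,0]); 
obs=np.array([k[np.argmin(np.linalg.norm(k-m,axis=1))] for m in m0]); print(m0,obs)
sol=least_squares(lambda q:(model(q)-obs).ravel(),[0,-131,0]); print(sol.x,sol.fun)
E
```

```text
[[60, 28], [83, 134], [223, 123], [211, 23], [156, 25], [153, 18], [121, 18], [121, 26]]
[[ 60.35  23.42]
 [213.83  20.18]
 [224.54 122.33]
 [ 81.56 131.48]] [[ 60  28]
 [211  23]
 [223 123]
 [ 83 134]]
[  -0.48 -134.05    0.81] [-0.93 -0.44  1.15 -1.1   1.3   0.83 -1.16  1.08]
```

The plate hangs centred, 134 mm below the TCP, with about 0.8° of roll. Descending along the back's slope to about 5 mm above the ledge.

```bash
python3 -m handwheel '[[-0.001,0.002,0.03,0,0,0,0.002],[-0.001,0.002,0.065,0,0,0,0.002],[-0.001,0.002,0.1,0,0,0,0.002],[-0.001,0.002,0.135,0,0,0,0.002],[-0.001,0.002,0.16,0,0,0,0.002],[-0.001,0.002,0.18,0,0,0,0.002],[-0.001,0.002,0.187,0,0,0,0.002],[-0.001,0.002,0.187,0,0,0,0.002],[-0.001,0.002,0.187,0,0,0,0.002]]'
python3 - <<'E'
from h import *
p=SO+np.array([0,0,12])+frame(SY)@np.array([12,0.5,138]); delta(p,toolR(SY))
snap('scene','s7');c=snap('top','t7')
a=load('s7')['pixels'][:,:,::-1][120:320,60:280];b=c['pixels'][:,:,::-1][130:265,370:590]
cv2.imwrite('pics/c7.png',np.hstack([cv2.resize(a,(400,364)),cv2.resize(b,(400,364))]))
E
```

```text
time: 6.38
ee_pos: [482.9, -225.1, 154.6]
tcp_rot: [165.0, -0.1, 104.3]
wrist_force: [0.4, 0.0, -1.9]
opening: 7.5
t 6.38 ee [ 482.9 -225.1  154.6] rot [ 1.650e+02 -1.000e-01  1.043e+02] op 7.5 F [ 0.4  0.  -1.9]
delta [-0.001, -0.0011, 0.0061] [-0.0, -0.002, 0.002] deg 0.2 mm 6
```

View pics/c7.png

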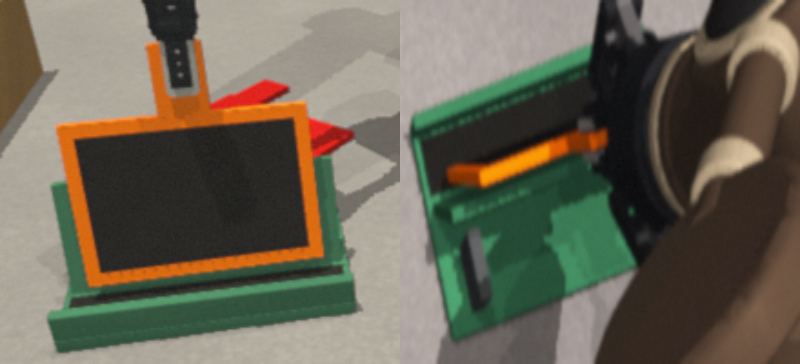

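The plate hangs in front of the back, above the black ledge and centred. Lowering gently.

```bash
python3 -m handwheel '[[-0.001,-0.002,0.003,0,0,0,0.002],[-0.001,-0.003,0.006,0,0,0,0.002],[-0.001,-0.003,0.008,0,0,0,0.002],[-0.001,-0.003,0.008,0,0,0,0.002],[-0.001,-0.003,0.008,0,0,0,0.002]]'
python3 - <<'E'
from h import *
p=SO+np.array([0,0,12])+frame(SY)@np.array([4,0.5,135]); delta(p,toolR(SY))
snap('scene','s8');c=snap('top','t8')
a=load('s8')['pixels'][:,:,::-1][120:320,60:280];b=c['pixels'][:,:,::-1][130:265,370:590]
cv2.imwrite('pics/c8.png',np.hstack([cv2.resize(a,(400,364)),cv2.resize(b,(400,364))]))
E
```

```text
time: 6.9
ee_pos: [482.9, -227.4, 147.4]
tcp_rot: [164.9, 0.1, 104.2]
wrist_force: [0.4, 0.4, -1.8]
opening: 7.2
t 6.9 ee [ 482.9 -227.4  147.4] rot [1.649e+02 1.000e-01 1.042e+02] op 7.2 F [ 0.4  0.4 -1.8]
delta [0.0012, -0.0067, 0.0023] [0.002, 0.0, 0.002] deg 0.1 mm 7
```

View pics/c8.png

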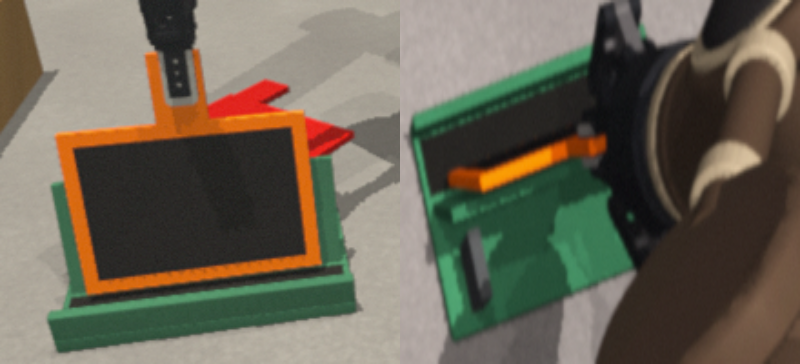

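```bash
python3 -m handwheel '[[0.001,-0.002,0.001,0,0,0,0.002],[0.001,-0.004,0.002,0,0,0,0.002],[0.001,-0.004,0.003,0,0,0,0.002],[0.001,-0.004,0.003,0,0,0,0.002]]'
python3 - <<'E'
from h import *
p=SO+np.array([0,0,12])+frame(SY)@np.array([4,0.5,135]); delta(p,toolR(SY))
E
```

```text
time: 7.33
ee_pos: [479.4, -227.1, 143.1]
tcp_rot: [164.9, 0.0, 104.2]
wrist_force: [-0.1, 1.2, -4.0]
opening: 7.4
t 7.33 ee [ 479.4 -227.1  143.1] rot [164.9   0.  104.2] op 7.4 F [-0.1  1.2 -4. ]
delta [0.0, -0.0024, -0.001] [0.001, 0.0, 0.002] deg 0.1 mm 3
```

```bash
python3 -m handwheel '[[0,0,0.001,0,0,0,0.002],[0,0,0.002,0,0,0,0.002],[0,0,0.002,0,0,0,0.002]]'
python3 - <<'E'
from h import *
p=SO+np.array([0,0,12])+frame(SY)@np.array([4,0.5,135]); delta(p,toolR(SY))
snap('scene','s9');c=snap('top','t9')
a=load('s9')['pixels'][:,:,::-1][120:320,60:280];b=c['pixels'][:,:,::-1][130:265,370:590]
cv2.imwrite('pics/c9.png',np.hstack([cv2.resize(a,(400,364)),cv2.resize(b,(400,364))]))
E
```

```text
time: 7.58
ee_pos: [480.2, -227.0, 142.4]
tcp_rot: [164.9, 0.0, 104.2]
wrist_force: [-4.5, 2.8, 7.4]
opening: 7.1
t 7.58 ee [ 480.2 -227.   142.4] rot [164.9   0.  104.2] op 7.1 F [-4.5  2.8  7.4]
delta [0.0001, -0.003, -0.0018] [0.002, -0.0, 0.002] deg 0.2 mm 3
```

View pics/c9.png

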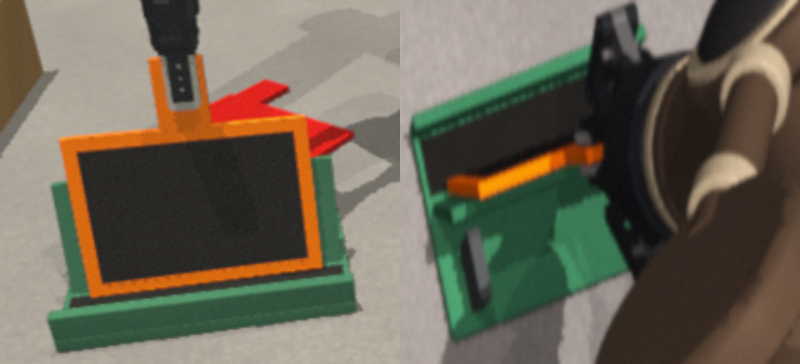

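The plate touches the ledge (Fz −2 → +7 N). Nudging it back until it meets the sloping back.

```bash
python3 -m handwheel '[[0,-0.0015,-0.0015,0,0,0,0.002],[0,-0.003,-0.0015,0,0,0,0.002],[0,-0.003,-0.0015,0,0,0,0.002]]'
python3 - <<'E'
from h import *
p=SO+np.array([0,0,12])+frame(SY)@np.array([4,0.5,135]); delta(p,toolR(SY))
E
```

```text
time: 7.93
ee_pos: [477.7, -228.1, 143.6]
tcp_rot: [164.8, 0.1, 104.2]
wrist_force: [0.7, 1.3, -1.4]
opening: 7.4
t 7.93 ee [ 477.7 -228.1  143.6] rot [1.648e+02 1.000e-01 1.042e+02] op 7.4 F [ 0.7  1.3 -1.4]
delta [0.0006, -0.0006, 0.0] [0.003, 0.001, 0.002] deg 0.2 mm 1
```

```bash
python3 -m handwheel '[[0,-0.001,0,0,0,0,0.002],[0,-0.002,0,0,0,0,0.002],[0,-0.002,0.0005,0,0,0,0.002],[0,-0.002,0.0015,0,0,0,0.002]]'
python3 - <<'E'
from h import *
p=SO+np.array([0,0,12])+frame(SY)@np.array([4,0.5,135]); delta(p,toolR(SY))
E
```

```text
time: 8.27
ee_pos: [477.7, -228.7, 142.7]
tcp_rot: [164.6, 0.2, 104.1]
wrist_force: [3.9, 1.4, 1.6]
opening: 7.4
t 8.27 ee [ 477.7 -228.7  142.7] rot [164.6   0.2 104.1] op 7.4 F [3.9 1.4 1.6]
delta [0.0012, -0.0003, -0.0008] [0.006, 0.002, 0.001] deg 0.4 mm 1
```

Contact with both the back (Fx +3.9) and the ledge (Fz +1.6). Opening in small steps, staying in place.

```bash
python3 -m handwheel '[[0,0,0,0,0,0,0.012],[0,0,0,0,0,0,0.018],[0,0,0,0,0,0,0.026],[0,0,0,0,0,0,0.034],[0,0,0,0,0,0,0.04],[0,0,0,0,0,0,0.04]]'
python3 - <<'E'
from h import *
p=SO+np.array([0,0,12])+frame(SY)@np.array([4,0.5,235]); delta(p,toolR(SY))
snap('scene','s10');c=snap('wrist','w10')
a=load('s10')['pixels'][:,:,::-1][120:320,60:280];b=c['pixels'][:,:,::-1]
cv2.imwrite('pics/c10.png',np.hstack([cv2.resize(a,(400,364)),cv2.resize(b,(400,364))]))
E
```

```text
time: 8.77
ee_pos: [477.4, -228.8, 142.6]
tcp_rot: [164.7, 0.1, 104.1]
wrist_force: [-0.7, 0.0, 0.3]
opening: 39.9
t 8.77 ee [ 477.4 -228.8  142.6] rot [1.647e+02 1.000e-01 1.041e+02] op 39.9 F [-0.7  0.   0.3]
delta [0.0009, 0.0006, -0.1009] [0.006, 0.002, 0.001] deg 0.4 mm 101
```

View pics/c10.png

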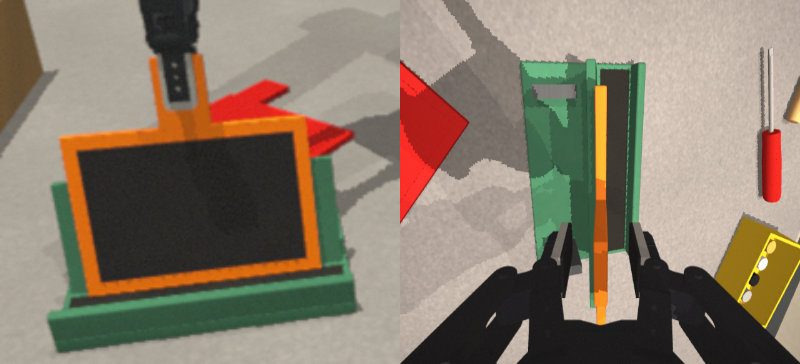

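The plate stands free, leaning on the back, and the tab is clear of both fingers. Withdrawing along the slope.

```bash
python3 -m handwheel '[[0,0,-0.015,0,0,0,0.04],[0,0,-0.04,0,0,0,0.04],[0,0,-0.07,0,0,0,0.04],[0,0,-0.1,0,0,0,0.04],[0,0,-0.13,0,0,0,0.04],[0,0,-0.15,0,0,0,0.04],[0,0,-0.15,0,0,0,0.04],[0,0,-0.15,0,0,0,0.04],[0,0,-0.15,0,0,0,0.04],[0,0,-0.15,0,0,0,0.04]]'
python3 - <<'E'
from h import *
np.set_printoptions(precision=1,suppress=True)
c=snap('scene','s11');t=snap('top','t11')
k=orange_corners(c,(60,120,280,320));print(k.tolist())
s=r.sense();print(s['time'],s['wrist_force'])
E
```

```text
time: 9.7
ee_pos: [438.1, -237.2, 285.2]
tcp_rot: [164.8, -0.0, 104.2]
wrist_force: [-0.7, 0.4, -0.6]
opening: 40.0
[[227, 184], [177, 187], [170, 150], [142, 152], [147, 190], [93, 195], [109, 282], [236, 267]]
9.8 [-0.5  0.5  0.2]
```

View pics/s11.png

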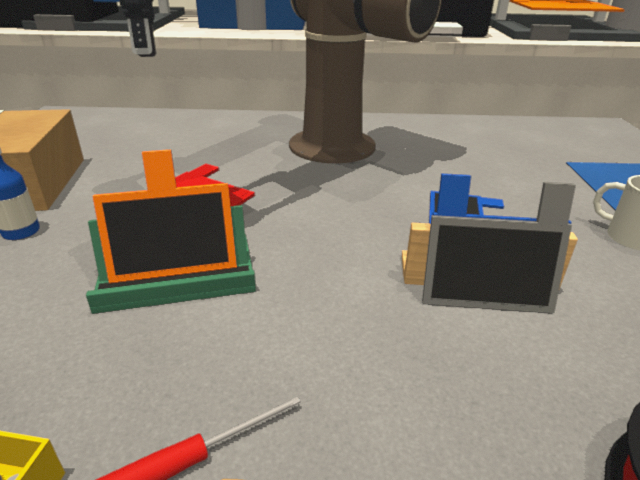

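View pics/t11.png

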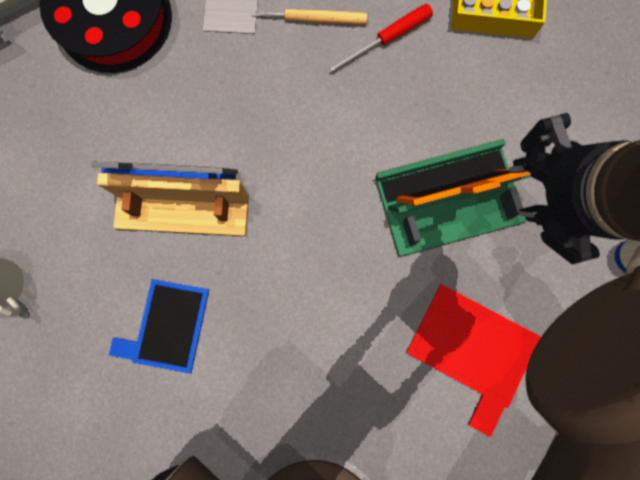

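```bash
python3 - <<'E'
from h import *
np.set_printoptions(precision=1,suppress=True)
c=load('s11');F=frame(SY)
a=np.radians(SY);xh=np.array([np.cos(a),np.sin(a)]);yh=np.array([-xh[1],xh[0]])
for n,p,z in [('botL',(109,282),14),('botR',(236,267),14),('shL',(93,195),130),('shR',(227.5,184),130),('tabL',(142,152),178),('tabR',(171,150),178)]:
    q=onz(c,*p,z);d=q[:2]-SO[:2];print(n,d@xh,d@yh)
d=cv2.absdiff(load('s5')['pixels'][165:325,400:600],c['pixels'][165:325,400:600]).max(2)
print('stack px changed since lift',(d>40).sum())
b=cv2.absdiff(load('s0' if 0 else 'scene0')['pixels'][165:218,400:600],c['pixels'][165:218,400:600]).max(2);b[:,85:130]=0
print('tabs vs start',(b>60).sum())
r.read_camera('scene')
c2=snap('scene','s12');print((cv2.absdiff(c2['pixels'],c['pixels']).max(2)[130:]>40).sum())
E
```

```text
botL 8.471807170222016 -85.8470988627834
botR 9.648847277848532 82.83042215741916
shL -21.366182288767867 -84.60254033436969
shR -19.47786351020419 82.93441471968589
tabL -32.980043630729114 -18.133798058246118
tabR -32.8126055008555 17.02289308162727
stack px changed since lift 1205
tabs vs start 493
0
```

The placement is good: centred within about 1 mm, leaning about 15°, and motionless. The stack region shows pixel differences, which could be shadow, so I'm checking it.

```bash
python3 - <<'E'
from h import *
A=[load(f)['pixels'][165:325,400:600,::-1] for f in ('scene0','s5','s11')]
d=cv2.absdiff(A[1],A[2]);A.append(d)
cv2.imwrite('pics/cmp.png',np.vstack([np.hstack([cv2.resize(x,(400,300),interpolation=0) for x in A[:2]]),np.hstack([cv2.resize(x,(400,300),interpolation=0) for x in A[2:]])]))
E
```

```text
(no output)
```

View pics/cmp.png

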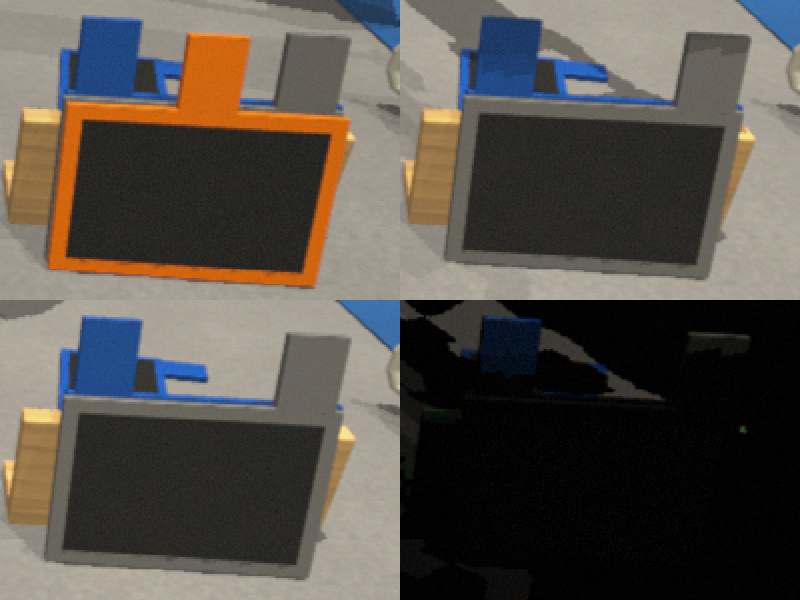

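The differences are shadow only. The blue and grey tabs are where they were at the start. Handing in.

```bash
python3 -c "
from station import r
print(r.finish_job(), r.sense()['time'])"
```

```text
the job is handed in; nothing more can be done
the job is handed in; nothing more can be done
```

I gripped the orange plate by its tab, eased it about 3 mm off the grey one and drew it up along its slope. I then carried it over to the green stand, set it down against the ledge and back, let go and withdrew. The job was handed in at about 10 s of robot time.

- **Placement:** the last pictures show the plate tab up on the ledge, about 1 mm off centre and leaning back about 15°. Nothing moved between the last two pictures, and the gripper was clear.
- **Other plates:** the blue and grey plates still lean where they were. A pixel comparison of the stack first showed differences, but a close crop showed these were only the arm's shadow.
- **Forces:** wrist force readings stayed below about 10 N.

No check failed. The hand-in gives no verdict.

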